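# Swing out the folding hook and hang up the robot mask

### The job

Swing the folded yellow hook on the display board outward until it bears firmly on its stop, without forcing it. Then gently hang the white mask on it by the steel tab, face outward, pushed well back along the arm, and let it hang there free. Leave the orange mask and the other things on the bench as they are.

Things in the scene. Friction and masses are not known exactly. Their poses are not given: they have to be found in the camera images.
- board: Upright plywood board on a wooden foot, fixed to the bench, 300 wide, 250 tall, 18 thick. Origin: bottom edge, middle, in the plane of the front face. z up; the face looks along -x; y lies along it. The hook's dark steel mount is screwed to the face near the top: upright hinge pin about 22 mm out from the face, knuckle 30 wide and 28 tall around it, ending about 28 mm out.
- hook_tip (a point): Outer end of the yellow hook's arm, on its centre line, 215 mm above the bench; x points from the hinge pin to here, z up; the pin's axis is 75 mm back along -x. The arm is a level round bar 10 mm thick; an upright round prong 10 mm thick rises here to 20 mm above this point. To set the hook, press here square to the arm against the stop, 8 to 16 N, for half a second; over 19 N bends the mount.
- stop_twist (a joint): Elastic twist of the hook's mount (rad): 0 unloaded, positive when the hook is pressed open against its stop, 0.01 rad per 0.4 N m (5.3 N at the tip). Must pass 0.0135 to set the hook, never 0.036.
- white_mask: The mask to hang: white robot mask, blue trim, black visor, 92 wide, 46 deep, head 120 tall, about 240 g, standing on its flat chin. Origin: middle of its underside; z up; face looks along its -x. On top a steel tab, 48 wide (y), 8 thick (x), from 120 to 174 mm above the origin, with a window 26 wide, from 120 to 162 mm, through it along x.
- white_mask_eye (a point): Point in the window of the white mask's tab, 145 mm above the mask's origin, midway across it and 17 mm below the window's upper edge; same axes as the mask.
- white_mask_face (a point): Middle of the visor's front, 28 mm in front of the mask's origin and 85 mm above it.
- orange_mask: Same mask in orange with grey trim, to be left alone. Origin: middle of its underside.
- glue: Yellow glue bottle, 44 across, 130 tall, bystander. Origin: middle of its underside.
- paint_can: Paint can, 74 across, 100 tall, bystander. Origin: middle of its underside.
- screwdriver: Red-handled screwdriver lying on the bench, bystander.
- model_car: Red model car 75 long, bystander. Origin: middle of its underside.
- knife: Orange knife 140 long, lying on the bench, bystander. Origin: middle of its underside.
- hook: The yellow folding hook; origin on its pin, axes as hook_tip. It starts folded towards the board's +y, 2 to 44 degrees off the face, and swings counter-clockwise seen from above, tip away from the face. Stiff hinge: about 2 N at the tip, stays where left. Its stop lies somewhere 75 to 105 degrees from the face; the mount is put on by hand, so the angle must be felt.

How it is judged:
On the way, in this order (a step that is already met when the one before it is completed fails the run):
1. the hook is swung out and pressed firmly against its stop (value of joint stop_twist above 0.0135 rad and distance of hook_tip from where it was at the start of the episode above 0.05 m), for 0.25 s.
2. the white mask's tab is over the hook arm (horizontal distance between white_mask_eye and hook_tip below 0.072 m and x of white_mask_eye in the frame of hook_tip between -0.07 and -0.012 m and height (world z) of white_mask_eye above 0.19 m), for 0.2 s.
At the end, for the whole second after the job is handed in: The hook stands out from the board (tip 85 mm or more from the face), the white mask hangs on its arm by the tab's window, face outward, the tab 30 mm or more back from the tip, upright within 20 degrees, carried by the hook, at rest, let go (x of hook_tip in the frame of board below -0.085 m and x of white_mask_eye in the frame of hook_tip between -0.075 and -0.03 m and horizontal distance between white_mask_eye and hook_tip below 0.078 m and z of white_mask_eye in the frame of hook_tip between -0.026 and -0.005 m and x of white_mask_face in the frame of hook_tip above -0.05 m and contact force between white_mask and hook above 0.8 N and angle between white_mask's own z axis and vertical below 0.35 rad and linear speed of white_mask below 0.03 m/s); the robot touches nothing.
It fails at once if the hook is forced: its mount twists more than 0.036 rad (over 19 N at the tip) (value of joint stop_twist above 0.036 rad).
It fails at once if the white mask is pressed against the hook with more than 25 N (contact force between white_mask and hook above 25 N).
It fails at once if a bystander is disturbed (orange mask, glue, paint can, screwdriver, model car or knife moved more than 25 mm) (distance of any of orange_mask, glue, paint_can, screwdriver, model_car, knife from where it was at the start of the episode above 0.025 m).
It also fails if it takes over 72 s, if anything falls off the work surface, if the arm or the gripper's body presses on something with over 40 N, if the wrist force passes 120 N, or if a joint passes its speed limit or range.

### The arm

A 7-joint arm with a two-finger parallel gripper is mounted at the origin on the work surface. World frame = base frame: x ahead of the robot, y to its left, z up, the work surface at z = 0. Lengths are in m, angles in rad, forces in N, time in s.
With the tool pointing down it reaches from about 0.425 to 1.025 m from the base axis. Payload 9.4 kg.
Tool frame: the origin (TCP) lies at the very end of the fingers, on their centre line; the grasp point (between the pads) lies 19 mm behind it; z points along the fingers, y is the line along which they close (so a half turn about z gives the same grasp; the last joint's range is limited). The gripper opens to 93 mm and grips with 3 to 60 N. Pads are 15 mm wide; open, the fingers measure 128 mm over their backs; the gripper's body (75 mm by 188 mm) begins 65 mm behind the grasp point.
Start: joints at [1.253, 0.599, -0.003, 1.599, 0.002, 0.943, -0.08], TCP at [0.173, -0.704, 0.219] pointing down, gripper open.
Joint ranges: [-2.57, 2.57], [-0.35, 1.97], [-1.29, 1.29], [0.11, 2.56], [-1.05, 4.19], [0.11, 1.86], [-2.63, 2.63]. Speed limits (rad/s): [2.22, 2.22, 3.01, 3.01, 3.14, 3.14, 3.14].

### API

Orientations are given as a 3x3 rotation matrix whose columns are the frame's x, y, z axes.
In Python, from workcell import monitor, capture, camera_info, robot gives the robot as it stands.
- The arm moves only by the tool servo_tool, never from a script. Its argument "increments" is a list of rows, each a list of 3 entries, a list of its own where there are three numbers: the shift along the tool's x, y, z in mm, then the turn, a rotation vector about the tool's x, y, z in rad, then the finger opening in mm, from 0 to 93. A call has 1 to 5 rows; each row is the pose to reach, as a shift and turn from the pose commanded when the call began, along the tool's axes at that moment; what a row does not reach only later rows make up. A row lasts 1/8 s, in which the tool goes at most 62.5 mm and 10.7 degrees, less where a joint would pass 70% of its speed; a pose out of reach is approached as far as the arm can. A call with a gripper value outside its range is refused whole. The fingers move at their own pace and stop on an object; the grip force is fixed at half the most. Time passes only in rows, so rows that repeat a pose let the fingers close. It gives the time, the measured TCP pose, the force, the opening and the grip force at its end, in the units of the state.
- monitor.observe(): the state, without advancing time (a new reading comes with each control period).
- capture(name): name is "scene" or "side" or "wrist"; returns the picture (400x640x3 uint8, blue, green, red); there is no depth.
- camera_info(name): a dict with "vertical_fov" (degrees; the focal length in pixels is half the picture's height over the tangent of half this angle, whatever the lens; pixels are square), "cx", "cy" (the principal point, pixels), "rvec" (rotation vector, rad) and "tvec" (3), from world to camera coordinates, as OpenCV has them. Camera axes: x right, y down, z forward; pixel columns grow to the right and rows downward; lengths in m; the calibration is good to about 2 mm. A picture is of the moment at which its call begins: read the wrist's pose just before it. camera_info takes no time and is no camera call; for the wrist camera it gives the pose at the moment of the call.
- robot.finish_job(): hands the job in; it is judged then, once.
The state is a dict: "time": time; "joint_positions": joint angles; "qd": joint speeds; "effort": joint torques, N m; "position": TCP position; "tool_rot": TCP orientation; "contact_force": force on the tool from outside, world axes, zero at the start; "ft_torque": the same for the moment, N m; "gripper_width": finger opening in m; "finger_force": force on a finger pad.
Only numpy, scipy, OpenCV 4.12 (cv2) and the standard library are available. Lean on these libraries where they do the work, as an engineer would, in place of code of your own. Each camera call takes 0.05 s, during which the arm holds its last target. There are 200 camera calls.

## Working session

There is one attempt and no reset: what is moved stays moved. The work goes in short steps, Python scripts to look and compute and a tool call to move; the robot and the scene stay as the last step left them, time stands still between calls to the robot, and variables do not carry over. Pictures are saved under pics/ and viewed, at most 10 in all, crops included, and the job is handed in when it is done.

Besides the shell and the picture viewer there is one more tool, called after "Call:" by a JSON object that holds its "api" and its "payload". servo_tool: Moves the arm, as the interface text tells. Its arguments: {"type":"object","properties":{"increments":{"type":"array","items":{"type":"array"}}},"required":["increments"]}

```bash
mkdir -p pics; ls
python3 - <<'E'
from workcell import monitor, capture, camera_info
import cv2,numpy as np
for n in("scene","side","wrist"):
    c=camera_info(n);print(n,c)
    cv2.imwrite(f"pics/{n}0.png",capture(n))
s=monitor.observe();print(s)
E
```

```text
pics
scene {'vertical_fov': 48.969960672986474, 'cx': 311.72272021483184, 'cy': 195.02831605709517, 'rvec': array([ 1.35200227,  1.91252414, -1.02573148]), 'tvec': array([ 0.11583938, -0.17477029,  1.67235418])}
side {'vertical_fov': 49.592998769486506, 'cx': 311.8590681700102, 'cy': 198.8900447265159, 'rvec': array([ 0.71300008, -2.68840733,  1.02315782]), 'tvec': array([0.55536163, 0.2713838 , 1.14316864])}
wrist {'vertical_fov': 71.0710647398468, 'cx': 321.3662405368986, 'cy': 199.0602437913239, 'rvec': array([-2.30293119,  1.80536771,  0.24287342]), 'tvec': array([-0.72356008, -0.03063395,  0.39156883])}
{'time': 0.15, 'joint_positions': array([ 1.25332053,  0.59994901, -0.00251993,  1.59993279,  0.00180358,
        0.94291183, -0.07976575]), 'qd': array([ 7.21664188e-04, -1.94778637e-03, -3.77671886e-05, -2.36981387e-03,
       -1.27750893e-03,  1.01484466e-03,  7.54365233e-04]), 'effort': array([ 3.41203180e-03, -7.65588069e+01,  1.49932154e+00, -2.52561700e+01,
       -5.23500494e-02,  1.48479617e-02,  1.58804733e-04]), 'position': array([ 0.17276969, -0.70373681,  0.21795792]), 'tool_rot': array([[ 9.71135283e-01,  2.38529019e-01, -4.11542498e-04],
       [ 2.38529338e-01, -9.71134638e-01,  1.12647384e-03],
       [-1.30966475e-04, -1.19212345e-03, -9.99999281e-01]]), 'contact_force': array([ 0.46909506, -0.73773063,  1.25721736]), 'ft_torque': array([ 0.000142  , -0.00921041,  0.02598824]), 'finger_force': 0.0, 'gripper_width': 0.0933673036591575}
```

View pics/scene0.png

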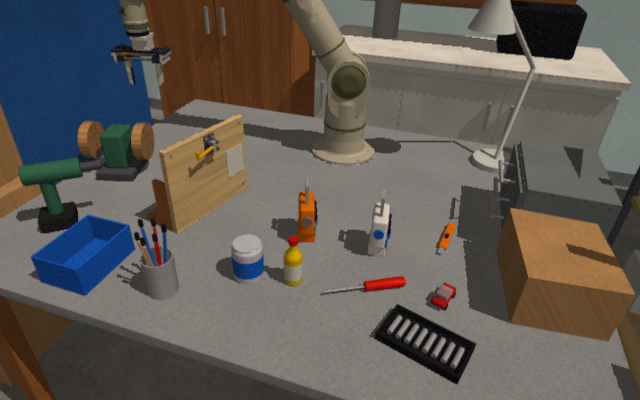

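View pics/side0.png

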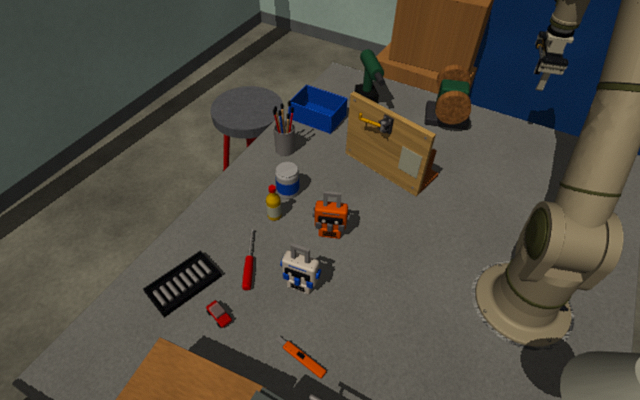

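The scene view shows the board at left, face towards +y, with the hook at about (205,152). The white mask is at (380,228) and the orange mask at (307,218). In the side view the hook is at (375,122), white mask (300,270) and orange mask (331,217). I'll enlarge these for pixel picking.

```bash
cat > h.py <<'E'
import numpy as np,cv2
from workcell import camera_info
def cam(n):
    c=camera_info(n);f=200/np.tan(np.radians(c['vertical_fov']/2))
    K=np.array([[f,0,c['cx']],[0,f,c['cy']],[0,0,1]])
    R=cv2.Rodrigues(c['rvec'])[0];return K,R,np.array(c['tvec']).ravel()
def ray(C,p):
    K,R,t=C;d=R.T@np.linalg.solve(K,[p[0],p[1],1]);return -R.T@t,d/np.linalg.norm(d)
def onz(C,p,z):
    o,d=ray(C,p);return o+d*(z-o[2])/d[2]
def tri(C1,p1,C2,p2):
    o1,d1=ray(C1,p1);o2,d2=ray(C2,p2)
    s=np.linalg.lstsq(np.c_[d1,-d2],o2-o1,rcond=None)[0]
    a=o1+s[0]*d1;b=o2+s[1]*d2;return (a+b)/2,np.linalg.norm(a-b)
def proj(C,X):
    K,R,t=C;q=K@(R@np.array(X)+t);return q[:2]/q[2]
E
python3 - <<'E'
from h import *
for n in("scene","side"):
    o,d=ray(cam(n),(320,200));print(n,o.round(3),d.round(3))
a=cv2.imread('pics/scene0.png');b=cv2.imread('pics/side0.png')
def t(im,x,y):return cv2.resize(im[y:y+60,x:x+80],None,fx=5,fy=5,interpolation=cv2.INTER_CUBIC)
cv2.imwrite('pics/tiles.png',np.vstack([np.hstack([t(a,170,120),t(a,340,185)]),np.hstack([t(b,340,90),t(b,260,240)])]))
S,D=cam('scene'),cam('side')
for nm,p,q in[('board topR/near robot',(244,119),(435,134)),('board topL',(165,157),(349,94)),('white tab top',(386,193),(301,249)),('orange tab',(308,181),(331,195))]:
    print(nm,*[x.round(4) if hasattr(x,'round') else x for x in tri(S,p,D,q)])
for nm,p,z in[('wm',(380,252),0),('om',(307,238),0),('can',(248,278),0),('glue',(293,283),0),('sd',(400,284),.01),('sdtip',(325,293),.01),('knife',(448,236),.01),('car',(444,300),0)]:print(nm,onz(S,p,z).round(3))
E
```

```text
scene [1.466 0.356 0.751] [-0.802 -0.238 -0.548]
side [0.212 0.76  1.033] [ 0.308 -0.586 -0.749]
board topR/near robot [ 0.3739 -0.2196  0.2432] 0.0207
board topL [ 0.6698 -0.2837  0.2424] 0.0061
white tab top [0.5292 0.2476 0.1718] 0.0006
orange tab [0.5489 0.052  0.1725] 0.0071
wm [0.55  0.255 0.   ]
om [0.561 0.054 0.   ]
can [ 0.759 -0.029  0.   ]
glue [ 0.738  0.08  -0.   ]
sd [0.662 0.325 0.01 ]
sdtip [0.752 0.165 0.01 ]
knife [0.428 0.421 0.01 ]
car [0.669 0.431 0.   ]
```

View pics/tiles.png

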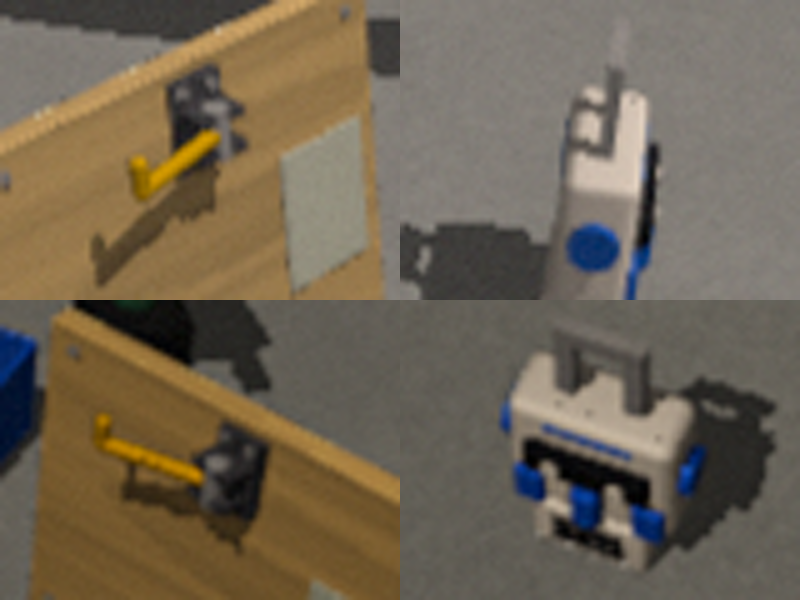

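The tiles show the hook partly open. Scene pixels: prong top (197.6,152), arm end (198.6,158), pin top (212.6,141). Side pixels: prong top (360.4,113.6), arm end (360.8,118), pin top (382.6,123). The white mask faces about +y, with tab top corners in the side view at (291,245) and (310,250.4).

Run:
```python
from h import *
S,D=cam('scene'),cam('side')
T=lambda n,p,q:print(n,*[np.round(x,4) for x in tri(S,p,D,q)])
T('prong',(197.6,152),(360.4,113.6));T('tip',(198.6,158),(360.8,118));T('pin',(212.6,141),(382.6,123))
for n,C,p,z in[('prong S',S,(197.6,152),.235),('prong D',D,(360.4,113.6),.235),('tip S',S,(198.6,158),.215),('tip D',D,(360.8,118),.215),('pin S',S,(212.6,141),.229),('pin D',D,(382.6,123),.229),
 ('tabL D',D,(291.2,245),.174),('tabR D',D,(310,250.4),.174),('tab S',S,(384.8,191),.174),('bl S',S,(244,119),.25),('br S',S,(165,157),.25),('bl D',D,(435,134),.25),('br D',D,(349,94),.25)]:print(n,onz(C,p,z).round(4))
```

```text
prong [ 0.6036 -0.2316  0.2311] 0.0009
tip [ 0.6015 -0.2329  0.2134] 0.001
pin [ 0.5294 -0.2296  0.228 ] 0.0039
prong S [ 0.6095 -0.2278  0.235 ]
prong D [ 0.6015 -0.226   0.235 ]
tip S [ 0.6047 -0.2304  0.215 ]
tip D [ 0.6009 -0.2317  0.215 ]
pin S [ 0.5284 -0.2314  0.229 ]
pin D [ 0.5285 -0.2253  0.229 ]
tabL D [0.555  0.2502 0.174 ]
tabR D [0.5076 0.2413 0.174 ]
tab S [0.5248 0.2437 0.174 ]
bl S [ 0.4057 -0.1968  0.25  ]
br S [ 0.6856 -0.2693  0.25  ]
bl D [ 0.3737 -0.2277  0.25  ]
br D [ 0.6667 -0.2787  0.25  ]
```

```bash
cat >> h.py <<'E'
from scipy.spatial.transform import Rotation as Ro
def go(pos,yaw):
    """increments to a tool-down pose with tool y at world angle yaw (deg)"""
    from workcell import monitor
    s=monitor.observe();R=s['tool_rot'];a=np.radians(yaw)
    y=np.array([np.cos(a),np.sin(a),0]);z=np.array([0,0,-1.]);G=np.c_[np.cross(y,z),y,z]
    print('t',round(s['time'],2),'pos',s['position'].round(4),'yaw',np.degrees(np.arctan2(R[1,1],R[0,1])).round(1),'F',s['contact_force'].round(2),'w',round(s['gripper_width'],4),
     'inc',(R.T@(np.array(pos)-s['position'])*1000).round(1),Ro.from_matrix(R.T@G).as_rotvec().round(3))
E
python3 -c "
from h import *
go((.590,-.232,.32),-3)"
```

```text
t 0.15 pos [ 0.1728 -0.7037  0.218 ] yaw -76.2 F [ 0.47 -0.74  1.26] w 0.0934 inc [ 517.7 -358.7 -101.7] [-1.000e-03 -1.000e-03 -1.278e+00]
```

Call:
{"api": "servo_tool", "payload": {"increments": [[[0,0,-60],[0,0,0],93],[[100,-70,-101],[0,0,-0.18],93],[[150,-105,-101],[0,0,-0.37],60],[[200,-140,-101],[0,0,-0.55],60],[[250,-175,-101],[0,0,-0.74],60]]}}

```text
time: 0.78
position: [0.3357, -0.5177, 0.3174]
tool_rot: [[0.553, 0.833, 0.0], [0.833, -0.553, -0.001], [-0.0, 0.0, -1.0]]
contact_force: [0.8, -1.4, 0.1]
gripper_width: 0.0675
finger_force: 0.0
```

```bash
python3 -c "
from h import *
go((.590,-.232,.32),-3)"
```

```text
t 0.78 pos [ 0.3357 -0.5177  0.3174] yaw -33.6 F [ 0.76 -1.44  0.07] w 0.0675 inc [378.7  53.6  -2.7] [ 0.     0.    -0.534]
```

Call:
{"api": "servo_tool", "payload": {"increments": [[[60,10,0],[0,0,-0.15],60],[[120,18,0],[0,0,-0.3],45],[[180,26,0],[0,0,-0.45],45],[[240,34,0],[0,0,-0.48],45],[[300,42,0],[0,0,-0.48],45]]}}

```text
time: 1.4
position: [0.5379, -0.2926, 0.317]
tool_rot: [[0.112, 0.994, -0.0], [0.994, -0.112, -0.0], [-0.0, -0.0, -1.0]]
contact_force: [1.0, -1.2, 0.1]
gripper_width: 0.0452
finger_force: 0.0
```

Call:
{"api": "servo_tool", "payload": {"increments": [[[0,0,0],[0,0,0],45]]}}

```text
time: 1.52
position: [0.5402, -0.2886, 0.317]
tool_rot: [[0.104, 0.995, 0.001], [0.995, -0.104, 0.002], [0.002, 0.001, -1.0]]
contact_force: [-0.5, -0.5, -0.5]
gripper_width: 0.0449
finger_force: 0.0
```

```bash
python3 -c "
from h import *
from workcell import capture
go((.603,-.231,.224),-3)
C=cam('wrist');cv2.imwrite('pics/w1.png',capture('wrist'))
print(proj(C,(.603,-.231,.235)),proj(C,(.529,-.229,.229)),ray(C,(320,200)))"
```

```text
t 1.52 pos [ 0.5402 -0.2886  0.317 ] yaw -6.0 F [-0.51 -0.5  -0.51] w 0.0449 inc [63.6 56.3 93.2] [ 0.001 -0.002 -0.052]
[386.45259575 134.29007298] [301.60742685 140.67466125] (array([ 0.54773699, -0.21714832,  0.48313598]), array([-0.03127806, -0.25805804, -0.96562298]))
```

View pics/w1.png

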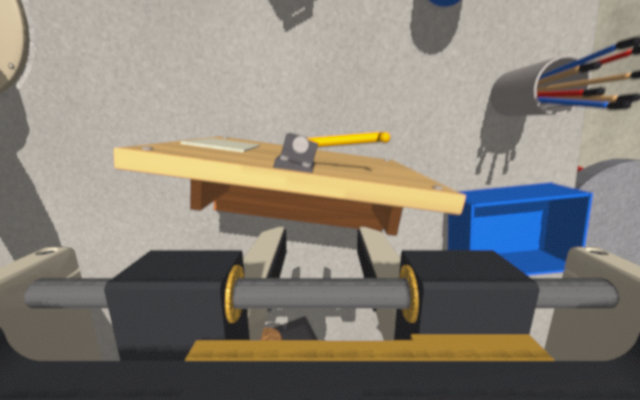

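The wrist view shows the prong top at (385,136), the pin top at (301,146), and the board's front top edge from (115,149) to (465,195).

```bash
python3 -c "
from h import *
C=cam('wrist')
p=onz(C,(385,136),.235);q=onz(C,(301,146),.229);a=onz(C,(115,149),.25);b=onz(C,(465,195),.25)
A=lambda v:np.degrees(np.arctan2(v[1],v[0]))
print(p,q,np.linalg.norm((p-q)[:2]),A(p-q),a,b,np.linalg.norm(b-a),A(b-a))
n=np.array([-(b-a)[1],(b-a)[0]])/np.linalg.norm(b-a);print((q-a)[:2]@n,(p-a)[:2]@n)
go(tuple(p[:2])+(.30,),A(p-q))"
```

```text
[ 0.59967065 -0.23568079  0.235     ] [ 0.52597013 -0.23668806  0.229     ] 0.07370739629078848 0.7830170251014882 [ 0.37539124 -0.22121907  0.25      ] [ 0.66213021 -0.29151525  0.25      ] 0.2952300626672204 -13.774806349698899
0.020829714648625184 0.03935658016137661
t 1.57 pos [ 0.5383 -0.2916  0.3167] yaw -6.2 F [-1.02 -0.74  0.45] w 0.0447 inc [62.2 55.  16.8] [-0.    -0.001 -0.122]
```

Call:
{"api": "servo_tool", "payload": {"increments": [[[50,45,0],[0,0,-0.1],36],[[63,56,10],[0,0,-0.11],36],[[63,56,40],[0,0,-0.11],36],[[63,56,75],[0,0,-0.11],36],[[63,56,75],[0,0,-0.11],36]]}}

```text
time: 2.2
position: [0.5973, -0.239, 0.2394]
tool_rot: [[0.005, 1.0, -0.006], [1.0, -0.005, 0.001], [0.001, -0.006, -1.0]]
contact_force: [0.3, -0.8, 0.4]
gripper_width: 0.0362
finger_force: 0.0
```

```bash
python3 -c "
from h import *
from workcell import capture
go((.600,-.235,.226),0)
C=cam('wrist');cv2.imwrite('pics/w2.png',capture('wrist'))
print(proj(C,(.600,-.235,.235)))"
```

```text
t 2.2 pos [ 0.5973 -0.239   0.2394] yaw -0.3 F [ 0.32 -0.82  0.44] w 0.0362 inc [ 4.   2.8 13.4] [-0.006 -0.001 -0.005]
[325.40961378 232.64004629]
```

View pics/w2.png

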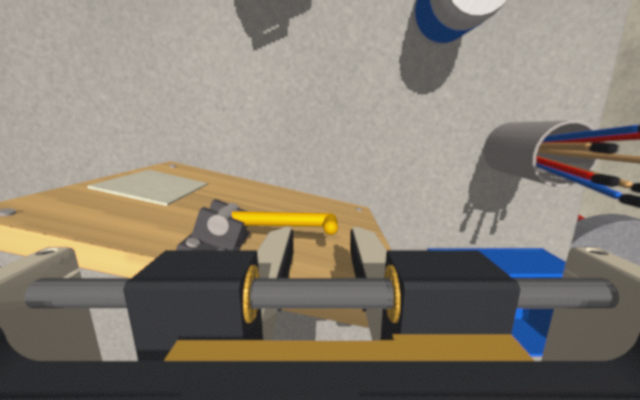

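The prong top appears at about (330,217), against a prediction of (325,233). I'll recast the ray.

```bash
python3 -c "
from h import *
C=cam('wrist');p=onz(C,(330,218),.235);q=onz(C,(219,224),.229);print(p,q,np.linalg.norm(p-q))
go((p[0],p[1],.226),0)"
```

```text
[ 0.60429754 -0.22555826  0.235     ] [ 0.52945015 -0.23161724  0.229     ] 0.07533155037757644
t 2.25 pos [ 0.5986 -0.2388  0.2413] yaw -0.3 F [-0.17 -0.54 -0.53] w 0.0357 inc [13.3  5.7 15.3] [-0.003 -0.    -0.004]
```

Call:
{"api": "servo_tool", "payload": {"increments": [[[11.5,5.5,0],[0,0,-0.05],36],[[11.5,5.5,5],[0,0,-0.05],36],[[11.5,5.5,13],[0,0,-0.05],36],[[11.5,5.5,13],[0,0,-0.05],36]]}}

```text
time: 2.75
position: [0.6048, -0.2263, 0.2284]
tool_rot: [[-0.047, 0.999, -0.001], [0.999, 0.047, 0.0], [0.0, -0.001, -1.0]]
contact_force: [-0.0, -0.2, 0.0]
gripper_width: 0.0358
finger_force: 0.0
```

```bash
python3 -c "
from h import *
go((.604,-.2275,.226),3)"
```

```text
t 2.75 pos [ 0.6048 -0.2263  0.2284] yaw 2.7 F [-0.01 -0.23  0.05] w 0.0358 inc [-1.2 -0.8  2.4] [-0.001 -0.    -0.005]
```

Call:
{"api": "servo_tool", "payload": {"increments": [[[0,0,2.5],[0,0,0],20],[[0,0,2.5],[0,0,0],12],[[0,0,2.5],[0,0,0],8],[[0,0,2.5],[0,0,0],8]]}}

```text
time: 3.25
position: [0.6028, -0.2263, 0.2259]
tool_rot: [[-0.047, 0.999, -0.005], [0.999, 0.047, 0.0], [0.0, -0.005, -1.0]]
contact_force: [-6.5, -0.1, 1.1]
gripper_width: 0.0089
finger_force: 12.0
```

Call:
{"api": "servo_tool", "payload": {"increments": [[[6.5,-2.3,0],[0,0,-0.09],8],[[16.9,-3.9,0],[0,0,-0.227],8],[[26.9,-7,0],[0,0,-0.367],8],[[36.4,-11.4,0],[0,0,-0.506],8],[[36.4,-11.4,0],[0,0,-0.506],8]]}}

```text
time: 3.88
position: [0.5908, -0.1906, 0.2263]
tool_rot: [[-0.525, 0.851, -0.003], [0.851, 0.525, -0.0], [0.001, -0.002, -1.0]]
contact_force: [-4.4, -0.4, 0.6]
gripper_width: 0.0089
finger_force: 13.4
```

```bash
python3 -c "
from h import *
go((.604,-.2275,.226),3)
from workcell import monitor
p=monitor.observe()['position']
for q in((.527,-.231),(.529,-.231)):
  v=p[:2]-q;print(np.hypot(*v),np.degrees(np.arctan2(v[1],v[0])))"
```

```text
t 3.88 pos [ 0.5908 -0.1906  0.2263] yaw 31.7 F [-4.36 -0.38  0.59] w 0.0089 inc [-38.3  -8.1   0.2] [-0.003 -0.001  0.5  ]
0.07545733887559632 32.343678749200784
0.07377539008562294 33.17469082991209
```

Call:
{"api": "servo_tool", "payload": {"increments": [[[10.4,-1.7,0],[0,0,-0.14],8],[[20.7,-3.9,0],[0,0,-0.279],8],[[30.5,-7.5,0],[0,0,-0.419],8],[[30.5,-7.5,0],[0,0,-0.419],8],[[30.5,-7.5,0],[0,0,-0.419],8]]}}

```text
time: 4.5
position: [0.5693, -0.1691, 0.2263]
tool_rot: [[-0.823, 0.568, -0.002], [0.568, 0.823, -0.0], [0.001, -0.001, -1.0]]
contact_force: [-4.5, -3.3, -0.1]
gripper_width: 0.0085
finger_force: 13.4
```

```bash
cat >> h.py <<'E'
def st(pin=(.527,-.231)):
    from workcell import monitor
    s=monitor.observe();R=s['tool_rot'];v=s['position'][:2]-pin
    print('t',round(s['time'],2),s['position'].round(4),'yaw',np.degrees(np.arctan2(R[1,1],R[0,1])).round(1),'r',np.hypot(*v).round(4),'ang',np.degrees(np.arctan2(v[1],v[0])).round(2),'Ftool',(R.T@s['contact_force']).round(2),'w',s['gripper_width'].round(4),'ff',round(s['finger_force'],1))
E
python3 -c "
from h import *
st()"
```

```text
Traceback (most recent call last):
  File "h.py", line 28, in st
    print('t',round(s['time'],2),s['position'].round(4),'yaw',np.degrees(np.arctan2(R[1,1],R[0,1])).round(1),'r',np.hypot(*v).round(4),'ang',np.degrees(np.arctan2(v[1],v[0])).round(2),'Ftool',(R.T@s['contact_force']).round(2),'w',s['gripper_width'].round(4),'ff',round(s['finger_force'],1))
                                                                                                                                                                                                                                      ^^^^^^^^^^^^^^^^^^^^^^^^
AttributeError: 'float' object has no attribute 'round'
```

Call:
{"api": "servo_tool", "payload": {"increments": [[[3.9,-1.1,0],[0,0,-0.052],8],[[7.8,-1.9,0],[0,0,-0.105],8],[[7.8,-1.9,0],[0,0,-0.105],8]]}}

```text
time: 4.88
position: [0.5631, -0.1656, 0.2267]
tool_rot: [[-0.879, 0.476, 0.001], [0.476, 0.879, 0.0], [-0.001, 0.001, -1.0]]
contact_force: [-0.3, -1.8, 0.2]
gripper_width: 0.0084
finger_force: 13.3
```

```bash
sed -i "s/s\['gripper_width'\].round(4)/round(s['gripper_width'],4)/" h.py
python3 -c "
from h import *
st()"
```

```text
t 4.88 [ 0.5631 -0.1656  0.2267] yaw 61.5 r 0.0747 ang 61.13 Ftool [-0.6  -1.67 -0.16] w 0.0084 ff 13.3
```

Call:
{"api": "servo_tool", "payload": {"increments": [[[2,0,0],[0,0,-0.026],8],[[3.9,-0.1,0],[0,0,-0.052],8],[[3.9,-0.1,0],[0,0,-0.052],8]]}}

```text
time: 5.25
position: [0.5589, -0.1636, 0.2266]
tool_rot: [[-0.904, 0.427, 0.0], [0.427, 0.904, 0.0], [-0.0, 0.0, -1.0]]
contact_force: [0.7, -1.1, 0.2]
gripper_width: 0.0086
finger_force: 13.3
```

```bash
python3 -c "
from h import *
st()"
```

```text
t 5.25 [ 0.5589 -0.1636  0.2266] yaw 64.7 r 0.0746 ang 64.66 Ftool [-1.1  -0.74 -0.25] w 0.0086 ff 13.3
```

Call:
{"api": "servo_tool", "payload": {"increments": [[[2,0,0],[0,0,-0.026],8],[[3.9,-0.1,0],[0,0,-0.052],8],[[3.9,-0.1,0],[0,0,-0.052],8]]}}

```text
time: 5.62
position: [0.5551, -0.1619, 0.2266]
tool_rot: [[-0.925, 0.379, 0.0], [0.379, 0.925, 0.0], [0.0, 0.0, -1.0]]
contact_force: [0.7, -1.2, -0.7]
gripper_width: 0.0086
finger_force: 13.3
```

Free swing still (tangential −1.1 N, about 68°).

Call:
{"api": "servo_tool", "payload": {"increments": [[[2,0,0],[0,0,-0.026],8],[[3.9,-0.1,0],[0,0,-0.052],8],[[3.9,-0.1,0],[0,0,-0.052],8]]}}

```text
time: 6.0
position: [0.5514, -0.1606, 0.2266]
tool_rot: [[-0.944, 0.33, -0.0], [0.33, 0.944, 0.0], [0.0, 0.0, -1.0]]
contact_force: [1.0, 0.0, -0.6]
gripper_width: 0.0084
finger_force: 13.3
```

Call:
{"api": "servo_tool", "payload": {"increments": [[[2,0,0],[0,0,-0.026],8],[[3.9,-0.1,0],[0,0,-0.052],8],[[3.9,-0.1,0],[0,0,-0.052],8]]}}

```text
time: 6.38
position: [0.5489, -0.16, 0.2268]
tool_rot: [[-0.96, 0.28, 0.002], [0.28, 0.96, -0.0], [-0.002, 0.0, -1.0]]
contact_force: [5.6, -2.6, -0.9]
gripper_width: 0.0085
finger_force: 13.3
```

Call:
{"api": "servo_tool", "payload": {"increments": [[[0.8,0,0],[0,0,0],8],[[1.5,0,0],[0,0,0],8],[[1.5,0,0],[0,0,0],8]]}}

```text
time: 6.75
position: [0.5483, -0.1598, 0.227]
tool_rot: [[-0.96, 0.281, 0.004], [0.281, 0.96, -0.0], [-0.004, 0.001, -1.0]]
contact_force: [7.0, -4.2, -1.8]
gripper_width: 0.0085
finger_force: 13.2
```

Call:
{"api": "servo_tool", "payload": {"increments": [[[1,0,0],[0,0,0],8],[[2,0,0],[0,0,0],8],[[2,0,0],[0,0,0],8]]}}

```text
time: 7.12
position: [0.5474, -0.1595, 0.2273]
tool_rot: [[-0.96, 0.281, 0.006], [0.281, 0.96, -0.001], [-0.006, 0.001, -1.0]]
contact_force: [10.4, -4.7, -3.3]
gripper_width: 0.0089
finger_force: 13.2
```

Call:
{"api": "servo_tool", "payload": {"increments": [[[0.5,0,0],[0,0,0],8],[[0.5,0,0],[0,0,0],8],[[0.5,0,0],[0,0,0],8],[[0.5,0,0],[0,0,0],8],[[0.5,0,0],[0,0,0],8]]}}

```text
time: 7.75
position: [0.5472, -0.1594, 0.2274]
tool_rot: [[-0.96, 0.281, 0.007], [0.281, 0.96, -0.001], [-0.007, 0.001, -1.0]]
contact_force: [10.5, -5.0, -4.3]
gripper_width: 0.0086
finger_force: 13.2
```

Call:
{"api": "servo_tool", "payload": {"increments": [[[-2,0,0],[0,0,0],8],[[-3.5,0,0],[0,0,0],8],[[-3.5,0,0],[0,0,0],36],[[-3.5,0,0],[0,0,0],36],[[-3.5,0,0],[0,0,0],36]]}}

```text
time: 8.38
position: [0.5469, -0.1591, 0.2264]
tool_rot: [[-0.96, 0.281, -0.001], [0.281, 0.96, 0.0], [0.001, -0.0, -1.0]]
contact_force: [0.2, -0.8, -0.5]
gripper_width: 0.0333
finger_force: 0.0
```

```bash
python3 -c "
from h import *
st()"
```

```text
t 8.38 [ 0.5469 -0.1591  0.2264] yaw 73.7 r 0.0746 ang 74.5 Ftool [-0.4  -0.74  0.49] w 0.0333 ff 0.0
```

Call:
{"api": "servo_tool", "payload": {"increments": [[[0,0,-30],[0,0,0],36],[[-30,0,-80],[0,0,0],36],[[-60,0,-100],[0,0,0],36],[[-60,0,-100],[0,0,0],36],[[-60,0,-100],[0,0,0],36]]}}

```text
time: 9.0
position: [0.6039, -0.1759, 0.3256]
tool_rot: [[-0.96, 0.281, -0.002], [0.281, 0.96, 0.0], [0.002, -0.0, -1.0]]
contact_force: [-0.2, 0.4, 0.5]
gripper_width: 0.0358
finger_force: 0.0
```

```bash
python3 -c "
from h import *
from workcell import capture
st()
C=cam('wrist');I=capture('wrist')
S=cam('scene');cv2.imwrite('pics/s1.png',capture('scene'))
h=cv2.cvtColor(I,cv2.COLOR_BGR2HSV);m=cv2.inRange(h,(20,180,120),(32,255,255))
n,l,s,c=cv2.connectedComponentsWithStats(m)
for i in range(1,n):
  if s[i,4]>60:print(s[i],c[i].round(1))
cv2.imwrite('pics/w3.png',I)
print(proj(C,(.5485,-.159,.235)),proj(C,(.527,-.231,.229)))"
```

```text
t 9.0 [ 0.6039 -0.1759  0.3256] yaw 73.7 r 0.0946 ang 35.63 Ftool [ 0.32  0.36 -0.48] w 0.0358 ff 0.0
[469  80  26  15 279] [481.7  87.5]
[482 106  23  13 159] [492.2 110.8]
[250 136  76  19 659] [286.4 144.5]
[484 190  32  27 599] [499.4 202.6]
[321.52696175 140.08613952] [239.70197493 139.29373717]
```

View pics/w3.png

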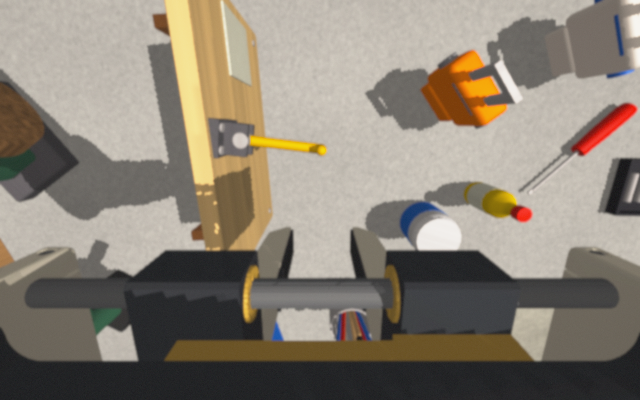

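The wrist view shows the hook standing out, with its prong top at (321,150) and pin top at (240,141). The orange mask's tab is at (500,85), and the white mask is at the top right.

```bash
python3 -c "
from h import *
C=cam('wrist')
p=onz(C,(321,150),.235);q=onz(C,(240,141),.229);v=p-q
print(p,q,np.hypot(*v[:2]),np.degrees(np.arctan2(v[1],v[0])))
go((.529,.246,.33),100)"
```

```text
[ 0.55661621 -0.16204796  0.235     ] [ 0.52831757 -0.23139873  0.229     ] 0.07490221506437492 67.80203508775111
t 9.1 pos [ 0.6037 -0.176   0.3256] yaw 73.7 F [-0.63 -0.55 -0.25] w 0.0362 inc [190.2 384.   -4.2] [ 0.    -0.002 -0.459]
```

Call:
{"api": "servo_tool", "payload": {"increments": [[[27,55,0],[0,0,-0.1],40],[[54,110,0],[0,0,-0.2],40],[[81,165,0],[0,0,-0.3],40],[[108,220,0],[0,0,-0.4],40],[[135,272,0],[0,0,-0.459],40]]}}

```text
time: 9.72
position: [0.5505, 0.1242, 0.3261]
tool_rot: [[-0.984, -0.176, -0.001], [-0.176, 0.984, -0.001], [0.001, -0.0, -1.0]]
contact_force: [1.1, 0.3, 0.3]
gripper_width: 0.0403
finger_force: 0.0
```

Call:
{"api": "servo_tool", "payload": {"increments": [[[0,0,0],[0,0,0],40]]}}

```text
time: 9.85
position: [0.5495, 0.1277, 0.3268]
tool_rot: [[-0.983, -0.182, -0.0], [-0.182, 0.983, 0.001], [-0.0, 0.001, -1.0]]
contact_force: [0.9, -0.5, 0.3]
gripper_width: 0.0401
finger_force: 0.0
```

```bash
python3 -c "
from h import *
from workcell import capture
go((.529,.246,.26),100)
C=cam('wrist');I=capture('wrist');cv2.imwrite('pics/w4.png',I)
print(proj(C,(.531,.246,.174)))"
```

```text
t 9.85 pos [0.5495 0.1277 0.3268] yaw 100.5 F [ 0.87 -0.48  0.32] w 0.0401 inc [ -1.3 120.   67. ] [0.001 0.    0.008]
[422.99260151 189.99137798]
```

View pics/w4.png

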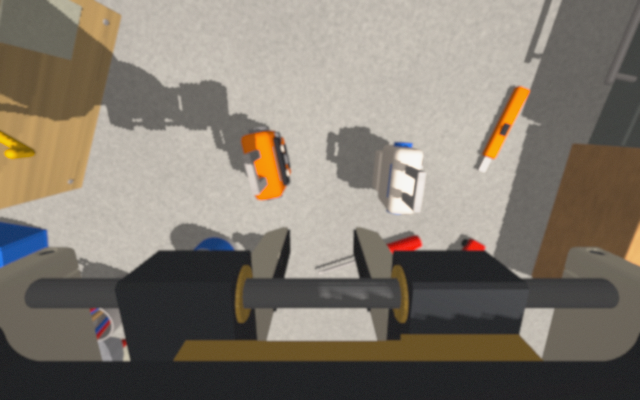

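The white mask is at (400,180), with its tab at about (419,195) appearing as a C shape. I'll go closer for a single zoomed look.

Call:
{"api": "servo_tool", "payload": {"increments": [[[-8,55,10],[0,0,0],40],[[-15,105,50],[0,0,0.008],40],[[-15,118,75],[0,0,0.008],40],[[-15,118,75],[0,0,0.008],40],[[-15,118,75],[0,0,0.008],40]]}}

```text
time: 10.52
position: [0.5471, 0.2399, 0.2521]
tool_rot: [[-0.987, -0.163, 0.0], [-0.163, 0.987, -0.001], [-0.0, -0.001, -1.0]]
contact_force: [0.8, -0.5, -0.3]
gripper_width: 0.0402
finger_force: 0.0
```

```bash
python3 -c "
from h import *
from workcell import capture
go((.529,.246,.163),100)
C=cam('wrist');I=capture('wrist');cv2.imwrite('pics/w5.png',cv2.resize(I[100:300,200:440],None,fx=3,fy=3,interpolation=cv2.INTER_CUBIC))
print(proj(C,(.531,.246,.174)))"
```

```text
t 10.53 pos [0.5471 0.2399 0.2521] yaw 99.4 F [ 0.78 -0.47 -0.32] w 0.0402 inc [16.9  9.  89.1] [-0.001  0.    -0.011]
[330.60050683 189.5260678 ]
```

View pics/w5.png

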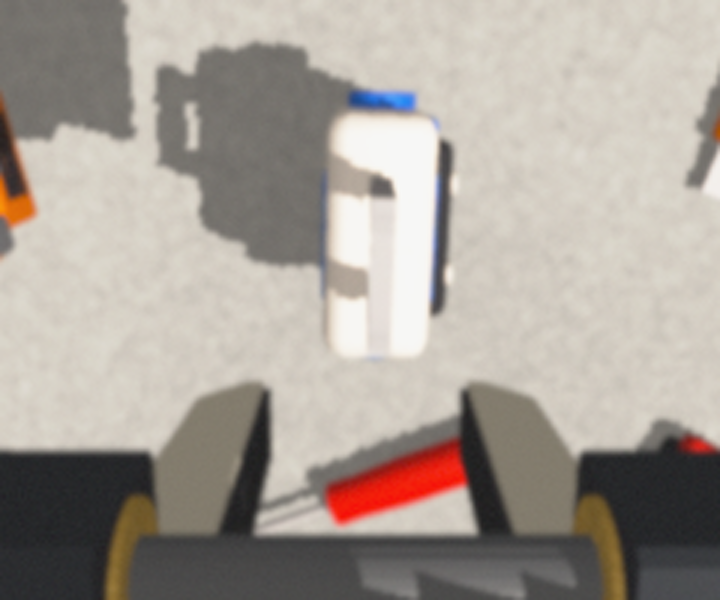

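The grey tab top runs from (328,165.7) to (326.3,216.7) in full-image pixels, nearly parallel to the tool x axis.

```bash
python3 -c "
from h import *
C=cam('wrist')
a=onz(C,(328,165.7),.174);b=onz(C,(326.3,216.7),.174);v=b-a;m=(a+b)/2;y=np.degrees(np.arctan2(v[1],v[0]))
print(a,b,m,np.hypot(*v[:2]),y)
go((m[0],m[1],.162),y+90)"
```

```text
[0.51059432 0.24022301 0.174     ] [0.55726143 0.24661067 0.174     ] [0.53392788 0.24341684 0.174     ] 0.047102246589831816 7.794043121184886
t 10.57 pos [0.5472 0.2399 0.2524] yaw 99.4 F [ 0.2   0.51 -0.18] w 0.04 inc [12.6  5.7 90.4] [-0.001  0.001  0.027]
```

Call:
{"api": "servo_tool", "payload": {"increments": [[[12.6,5.7,20],[0,0,0.027],40],[[12.6,5.7,60],[0,0,0.027],30],[[12.6,5.7,84],[0,0,0.027],30],[[12.6,5.7,89],[0,0,0.027],30],[[12.6,5.7,89],[0,0,0.027],30]]}}

```text
time: 11.2
position: [0.5337, 0.2447, 0.1636]
tool_rot: [[-0.991, -0.137, 0.001], [-0.137, 0.991, 0.0], [-0.001, 0.0, -1.0]]
contact_force: [-0.2, 0.8, 0.6]
gripper_width: 0.0302
finger_force: 0.0
```

```bash
python3 -c "
from h import *
go((.5339,.2434,.163),97.8)"
```

```text
t 11.2 pos [0.5337 0.2447 0.1636] yaw 97.9 F [-0.23  0.85  0.56] w 0.0302 inc [-0.  -1.3  0.6] [0.    0.001 0.001]
```

Call:
{"api": "servo_tool", "payload": {"increments": [[[0,-1,0.5],[0,0,0],14],[[0,-1,0.5],[0,0,0],6],[[0,-1,0.5],[0,0,0],4],[[0,-1,0.5],[0,0,0],4],[[0,-1,0.5],[0,0,0],4]]}}

```text
time: 11.82
position: [0.5334, 0.2441, 0.1626]
tool_rot: [[-0.99, -0.138, 0.001], [-0.138, 0.99, -0.0], [-0.001, -0.0, -1.0]]
contact_force: [-0.4, -1.5, 6.1]
gripper_width: 0.0074
finger_force: 30.0
```

Call:
{"api": "servo_tool", "payload": {"increments": [[[0,0,-10],[0,0,0],4],[[0,0,-30],[0,0,0],4],[[0,0,-50],[0,0,0],4],[[0,0,-50],[0,0,0],4]]}}

```text
time: 12.32
position: [0.5339, 0.2448, 0.2143]
tool_rot: [[-0.99, -0.138, 0.003], [-0.138, 0.99, 0.002], [-0.003, 0.001, -1.0]]
contact_force: [-0.1, 0.3, -2.9]
gripper_width: 0.0077
finger_force: 30.0
```

```bash
python3 -c "
from h import *
go((.5339,.2434,.163),97.8)"
```

```text
t 12.32 pos [0.5339 0.2448 0.2143] yaw 97.9 F [-0.06  0.26 -2.88] w 0.0077 inc [ 0.4 -1.5 51.3] [0.001 0.003 0.002]
```

Call:
{"api": "servo_tool", "payload": {"increments": [[[0,0,-30],[0,0,0],4],[[0,0,-65],[0,0,0],4],[[0,-5,-100],[0,0,0],4],[[1,-20,-130],[0,0,0],4],[[2,-45,-145],[0,0,0.03],4]]}}

```text
time: 12.95
position: [0.5372, 0.1997, 0.3585]
tool_rot: [[-0.994, -0.109, 0.002], [-0.109, 0.994, 0.001], [-0.002, 0.001, -1.0]]
contact_force: [1.0, -0.5, -3.1]
gripper_width: 0.0078
finger_force: 30.0
```

Call:
{"api": "servo_tool", "payload": {"increments": [[[1,-35,0],[0,0,0.09],4],[[2,-75,0],[0,0,0.18],4],[[4,-115,0],[0,0,0.27],4],[[6,-155,0],[0,0,0.36],4],[[8,-195,0],[0,0,0.45],4]]}}

```text
time: 13.58
position: [0.5502, 0.003, 0.3568]
tool_rot: [[-0.941, 0.338, -0.0], [0.338, 0.941, -0.0], [0.0, -0.0, -1.0]]
contact_force: [0.9, 0.6, -2.5]
gripper_width: 0.0078
finger_force: 30.0
```

```bash
python3 -c "
from h import *
go((.572,-.115,.36),70)"
```

```text
t 13.57 pos [0.5502 0.003  0.3568] yaw 70.3 F [ 0.88  0.59 -2.51] w 0.0078 inc [ -60.4 -103.7   -3.2] [-0.    -0.     0.005]
```

Call:
{"api": "servo_tool", "payload": {"increments": [[[-18,-30,0],[0,0,0],4],[[-36,-62,0],[0,0,0],4],[[-54,-94,0],[0,0,0],4],[[-60,-102,0],[0,0,0],4],[[-60,-102,0],[0,0,0],4]]}}

```text
time: 14.2
position: [0.5727, -0.1118, 0.3566]
tool_rot: [[-0.942, 0.336, -0.001], [0.336, 0.942, 0.001], [0.001, 0.0, -1.0]]
contact_force: [-0.4, 0.6, -2.3]
gripper_width: 0.0078
finger_force: 30.0
```

```bash
python3 -c "
from h import *
from workcell import capture
go((.572,-.115,.245),70)
C=cam('wrist');I=capture('wrist');a=capture('scene');b=capture('side');b0=cv2.imread('pics/s1.png')
for n,i in(('wA',I),('sA',a),('dA',b)):cv2.imwrite(f'pics/{n}.png',i)
def t(im,x,y,w,h,f):return cv2.resize(im[y:y+h,x:x+w],None,fx=f,fy=f,interpolation=cv2.INTER_CUBIC)
# bottom: wrist half size; top: scene(after swing, x180 y120), side (x340 y90)
top=np.hstack([t(b0,180,125,80,60,5),t(b,340,80,80,60,5)])
bot=np.hstack([t(I,140,60,320,240,1.25),t(a,150,80,160,120,2.5)])
cv2.imwrite('pics/tA.png',np.vstack([top,bot]))
print(proj(C,(.5545,-.1605,.235)),proj(C,(.528,-.231,.229)))
for n in('scene','side'):print(n,proj(cam(n),(.5545,-.1605,.235)),proj(cam(n),(.528,-.231,.229)))
"
```

```text
t 14.2 pos [ 0.5727 -0.1118  0.3566] yaw 70.4 F [-0.44  0.58 -2.31] w 0.0078 inc [ -0.5  -3.3 111.6] [ 0.    -0.001  0.007]
[271.59821063 193.50684548] [202.52092299 191.03339754]
scene [231.55189314 147.33214773] [212.81090854 140.95629857]
side [365.45058042 130.85773034] [383.51710436 122.0039744 ]
```

View pics/tA.png

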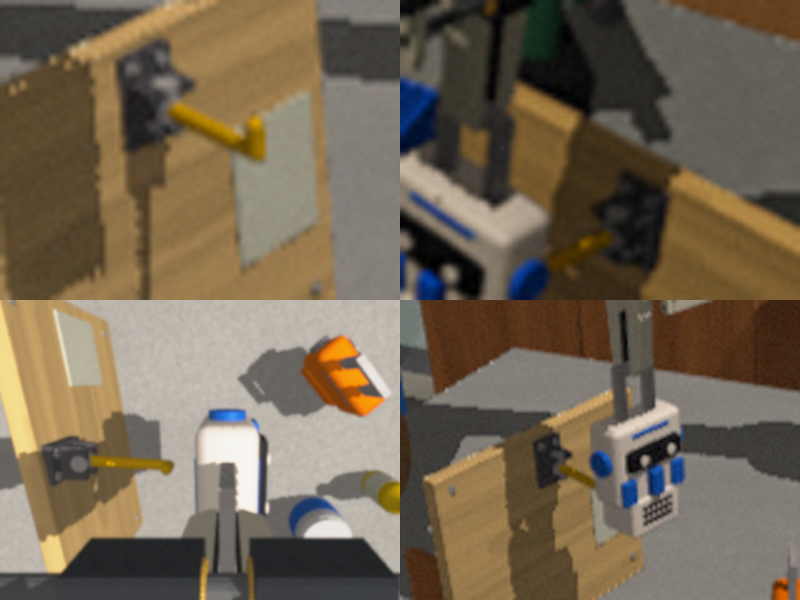

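The wrist tile puts the prong top at (273.6,192.8) and the pin at (203,190), within 2 px of the predictions. That gives a tip at about (.556,−.160) and a hook angle of about 68.5°. The mask hangs straight and faces outward, so I'll lower it in front of the hook.

Call:
{"api": "servo_tool", "payload": {"increments": [[[-1,0,30],[0,0,0.015],4],[[-2,0,65],[0,0,0.03],4],[[-2,0,95],[0,0,0.03],4],[[-2,0,110],[0,0,0.03],4],[[-2,0,110],[0,0,0.03],4]]}}

```text
time: 14.98
position: [0.5746, -0.1116, 0.2467]
tool_rot: [[-0.932, 0.362, -0.001], [0.362, 0.932, 0.0], [0.001, -0.0, -1.0]]
contact_force: [-0.0, -0.1, -2.0]
gripper_width: 0.0075
finger_force: 30.0
```

```bash
python3 -c "
from h import *
u=np.array([.3665,.930]);t=np.array([.556,-.160])
go((*(t+u*.048),.245),68.7)
go((*(t-u*.040),.245),68.7)"
```

```text
t 14.97 pos [ 0.5746 -0.1116  0.2467] yaw 68.8 F [-0.04 -0.13 -2.03] w 0.0075 inc [-0.4 -3.8  1.7] [-0.    -0.001  0.002]
t 14.97 pos [ 0.5746 -0.1116  0.2467] yaw 68.8 F [-0.04 -0.13 -2.03] w 0.0075 inc [  0.  -91.8   1.7] [-0.    -0.001  0.002]
```

Call:
{"api": "servo_tool", "payload": {"increments": [[[0,-15,1.5],[0,0,0],4],[[0,-30,1.5],[0,0,0],4],[[0,-42,1.5],[0,0,0],4],[[0,-52,1.5],[0,0,0],4],[[0,-62,1.5],[0,0,0],4]]}}

```text
time: 15.6
position: [0.5521, -0.1709, 0.2457]
tool_rot: [[-0.932, 0.363, 0.0], [0.363, 0.932, -0.0], [-0.0, 0.0, -1.0]]
contact_force: [-0.5, -0.5, -3.3]
gripper_width: 0.0078
finger_force: 30.0
```

Call:
{"api": "servo_tool", "payload": {"increments": [[[0,-5,0],[0,0,0],4],[[0,-12,0],[0,0,0],4],[[0,-15,0],[0,0,0],4]]}}

```text
time: 15.98
position: [0.5467, -0.1844, 0.2455]
tool_rot: [[-0.932, 0.363, -0.0], [0.363, 0.932, 0.0], [0.0, -0.0, -1.0]]
contact_force: [0.2, 0.6, -2.7]
gripper_width: 0.0076
finger_force: 30.0
```

```bash
python3 -c "
from h import *
from workcell import capture
u=np.array([.3665,.930]);t=np.array([.556,-.160])
go((*(t-u*.040),.224),68.7)
a=capture('scene');b=capture('side');I=capture('wrist')
def t(im,x,y,w,h,f):return cv2.resize(im[y:y+h,x:x+w],None,fx=f,fy=f,interpolation=cv2.INTER_CUBIC)
C=cam('wrist');
for n,i in(('wB',I),('sB',a),('dB',b)):cv2.imwrite(f'pics/{n}.png',i)
h=cv2.cvtColor(I,cv2.COLOR_BGR2HSV);m=cv2.inRange(h,(20,150,80),(32,255,255))
n,l,s,c=cv2.connectedComponentsWithStats(m)
for i in range(1,n):
  if s[i,4]>30:print(s[i],c[i].round(1))
print(proj(C,(.556,-.16,.235)),proj(C,(.528,-.231,.229)))
"
```

```text
t 15.97 pos [ 0.5467 -0.1844  0.2455] yaw 68.7 F [ 0.17  0.57 -2.66] w 0.0076 inc [  0.4 -13.9  21.5] [-0. -0.  0.]
[508  87  14   8  46] [514.   90.3]
[527 109  21  11  85] [537.6 113.3]
[508 210  18  22 116] [513.3 218.2]
[260 217  55  14 604] [284.5 223.8]
[329 219  34  21 361] [348. 227.]
[ 536  223   48   33 1101] [557.4 238.6]
[300 267   6  56 208] [302.4 294.8]
[338 267   5  20  50] [340.1 277.4]
[339 288   4  34  91] [340.7 305.6]
[ 104  335  362   26 5102] [294.9 349.4]
[358.81058666 233.72771632] [247.96486589 230.09172876]
```

Call:
{"api": "servo_tool", "payload": {"increments": [[[0,-6,0],[0,0,0],4],[[0,-13,0],[0,0,0],4],[[0,-13,8],[0,0,0],4],[[0,-13,16],[0,0,0],4],[[0,-13,20],[0,0,0],4]]}}

```text
time: 16.75
position: [0.5419, -0.196, 0.2247]
tool_rot: [[-0.932, 0.363, -0.001], [0.363, 0.932, 0.0], [0.001, 0.0, -1.0]]
contact_force: [0.3, 0.2, -2.5]
gripper_width: 0.0075
finger_force: 30.0
```

Call:
{"api": "servo_tool", "payload": {"increments": [[[0,0,2],[0,0,0],4],[[0,0,3],[0,0,0],4]]}}

```text
time: 17.0
position: [0.5423, -0.1961, 0.2224]
tool_rot: [[-0.932, 0.363, -0.0], [0.363, 0.932, 0.0], [0.0, 0.0, -1.0]]
contact_force: [-0.1, 0.9, -2.5]
gripper_width: 0.0078
finger_force: 30.0
```

Call:
{"api": "servo_tool", "payload": {"increments": [[[0,0,0.8],[0,0,0],4],[[0,0,1],[0,0,0],4]]}}

```text
time: 17.25
position: [0.5422, -0.1962, 0.2216]
tool_rot: [[-0.932, 0.363, 0.0], [0.363, 0.932, -0.0], [-0.0, -0.0, -1.0]]
contact_force: [0.1, 0.1, -3.5]
gripper_width: 0.0075
finger_force: 30.0
```

Call:
{"api": "servo_tool", "payload": {"increments": [[[0,0,1],[0,0,0],4],[[0,0,1.5],[0,0,0],4],[[0,0,1.5],[0,0,0],4]]}}

```text
time: 17.62
position: [0.5422, -0.1963, 0.2202]
tool_rot: [[-0.932, 0.363, 0.0], [0.363, 0.932, -0.0], [-0.0, -0.0, -1.0]]
contact_force: [-0.7, -0.2, -1.5]
gripper_width: 0.0079
finger_force: 30.5
```

Call:
{"api": "servo_tool", "payload": {"increments": [[[0,0,0.7],[0,0,0],4],[[0,0,1],[0,0,0],4],[[0,0,1],[0,0,0],4]]}}

```text
time: 18.0
position: [0.5424, -0.1962, 0.2196]
tool_rot: [[-0.932, 0.363, 0.001], [0.363, 0.932, -0.001], [-0.001, -0.0, -1.0]]
contact_force: [-1.8, 0.7, 4.8]
gripper_width: 0.0077
finger_force: 32.3
```

Call:
{"api": "servo_tool", "payload": {"increments": [[[0,0,-0.6],[0,0,0],4],[[0,0,-0.6],[0,0,0],9],[[0,0,-0.6],[0,0,0],12],[[0,0,-0.6],[0,0,0],14],[[0,0,-0.6],[0,0,0],16]]}}

```text
time: 18.62
position: [0.5427, -0.1959, 0.2198]
tool_rot: [[-0.932, 0.362, 0.001], [0.362, 0.932, 0.0], [-0.001, 0.001, -1.0]]
contact_force: [0.5, 2.5, 3.5]
gripper_width: 0.0153
finger_force: 1.9
```

```bash
python3 -c "
from h import *
from workcell import capture
st()
a=capture('scene');b=capture('side');I=capture('wrist')
def t(im,x,y,w,h,f):return cv2.resize(im[y:y+h,x:x+w],None,fx=f,fy=f,interpolation=cv2.INTER_CUBIC)
cv2.imwrite('pics/tB.png',np.vstack([np.hstack([t(a,180,110,100,75,4),t(b,320,90,100,75,4)]),np.hstack([t(I,160,100,320,240,1.25),t(a,150,80,160,120,2.5)])]))
"
```

```text
t 18.62 [ 0.5427 -0.1959  0.2198] yaw 68.7 r 0.0385 ang 65.92 Ftool [ 0.37  2.49 -3.47] w 0.0153 ff 1.9
```

View pics/tB.png

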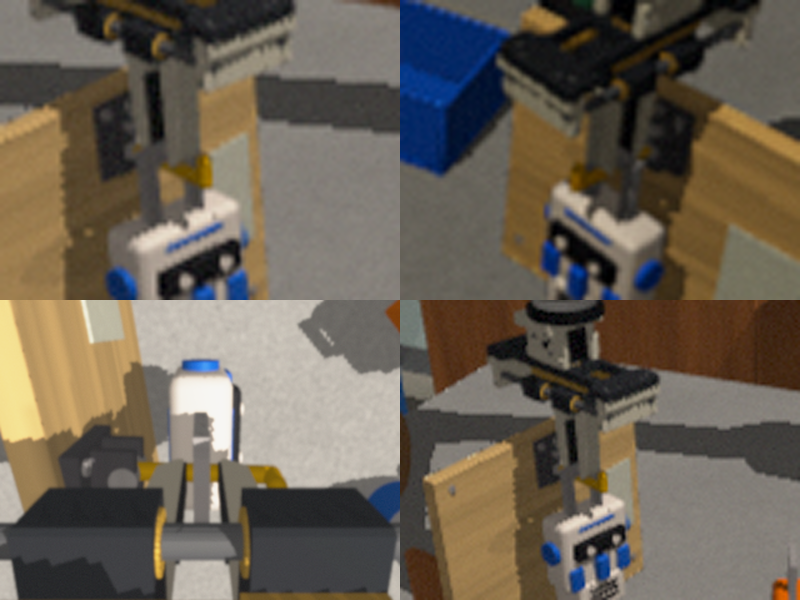

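The mask hangs on the arm with its face outward and the prong ahead of the tab, and the fingertips are just touching the arm. I'll rise a little and then withdraw straight up.

Call:
{"api": "servo_tool", "payload": {"increments": [[[0,0,-2],[0,0,0],17],[[0,0,-4],[0,0,0],19],[[0,0,-5],[0,0,0],19],[[0,0,-5],[0,0,0],19]]}}

```text
time: 19.27
position: [0.542, -0.1965, 0.2246]
tool_rot: [[-0.932, 0.363, -0.0], [0.363, 0.932, -0.0], [0.0, -0.0, -1.0]]
contact_force: [0.9, 0.2, -0.1]
gripper_width: 0.0188
finger_force: 0.0
```

Call:
{"api": "servo_tool", "payload": {"increments": [[[0,0,-10],[0,0,0],19],[[0,0,-25],[0,0,0],19],[[0,0,-50],[0,0,0],19],[[0,0,-85],[0,0,0],19],[[0,0,-85],[0,0,0],19]]}}

```text
time: 19.9
position: [0.5436, -0.1961, 0.3132]
tool_rot: [[-0.932, 0.363, 0.005], [0.363, 0.932, -0.002], [-0.005, 0.0, -1.0]]
contact_force: [0.1, 0.1, -0.4]
gripper_width: 0.0188
finger_force: 0.0
```

Call:
{"api": "servo_tool", "payload": {"increments": [[[-10,0,0],[0,0,0],19],[[-25,0,0],[0,0,0],19],[[-40,0,0],[0,0,0],19],[[-40,0,0],[0,0,0],19],[[-40,0,0],[0,0,0],19]]}}

```text
time: 20.52
position: [0.5793, -0.2104, 0.3091]
tool_rot: [[-0.932, 0.362, -0.001], [0.362, 0.932, 0.001], [0.001, 0.0, -1.0]]
contact_force: [0.6, 1.2, 0.4]
gripper_width: 0.0189
finger_force: 0.0
```

```bash
python3 -c "
from h import *
from workcell import capture
st()
a=capture('scene');b=capture('side');I=capture('wrist');C=cam('wrist')
def t(im,x,y,w,h,f):return cv2.resize(im[y:y+h,x:x+w],None,fx=f,fy=f,interpolation=cv2.INTER_CUBIC)
u=np.array([.3665,.930]);tp=np.array([.556,-.160])
for d in(0,.03,.04,.05):print(d,((proj(C,(*(tp-u*d),.232))-[160,60])*1.25).round(1))
print(((proj(C,(.556,-.16,.235))-[160,60])*1.25).round(1))
cv2.imwrite('pics/tC.png',np.vstack([np.hstack([t(a,180,110,100,75,4),t(b,320,90,100,75,4)]),np.hstack([t(I,160,60,320,240,1.25),t(a,150,80,160,120,2.5)])]))
"
```

```text
t 20.52 [ 0.5793 -0.2104  0.3091] yaw 68.8 r 0.0563 ang 21.51 Ftool [-0.14  1.29 -0.4 ] w 0.0189 ff 0.0
0 [256.6 127.4]
0.03 [213.6 127.3]
0.04 [199.2 127.2]
0.05 [184.8 127.2]
[257.3 128. ]
```

View pics/tC.png

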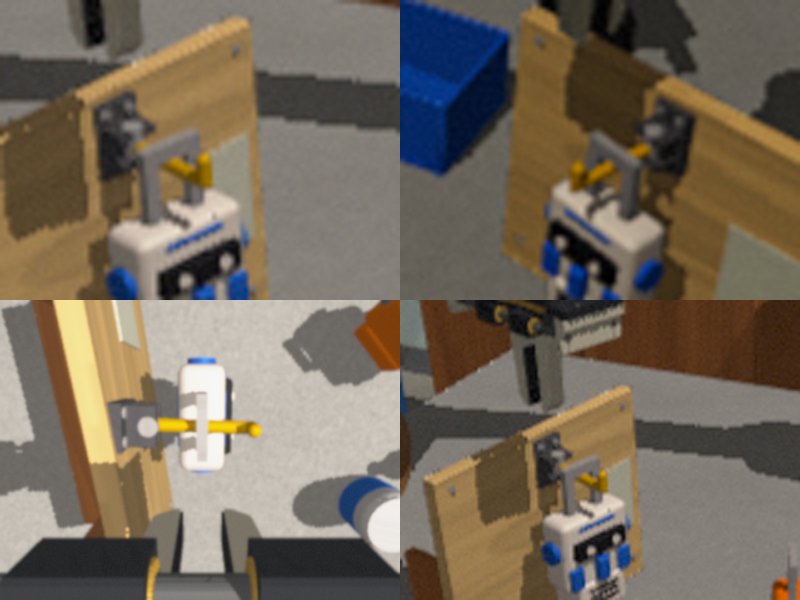

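The mask hangs upright on the arm, face outward. In the wrist tile the tab is at x≈201 and the prong at x≈255, so the tab is about 38 mm back from the tip. The robot is clear, so I'm handing in.

```bash
python3 -c "
from workcell import robot
print(robot.finish_job())"
```

```text
the job is handed in; nothing more can be done
None
```

I swung the hook out and pressed it to its stop at about 11.5 N, hung the white mask face outward about 38 mm back from the tip, let go and handed the job in at about 21 s; no verdict came back, and I viewed 11 pictures, one over the limit of 10.

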